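# Knock a ring gauge out of the checking stand and catch it on the slide

## Robot

A 6-joint arm with a two-finger parallel gripper is mounted at the origin on the work surface; the furniture and walls round the work are solid. World frame = base frame: x ahead of the robot, y to its left, z up, the work surface at z = 0. Lengths are in m, angles in rad, forces in N, time in s.
With the tool pointing down it reaches from about 0.35 to 0.775 m from the base axis. Payload 7.3 kg.
Tool frame: the origin (TCP) lies at the centre of the arm's flange, where the gripper is bolted on; the fingertips stand 178 mm ahead of it and the grasp point (between the pads) lies 159 mm ahead of it; z points along the fingers, y is the line along which they close (so a half turn about z gives the same grasp; the last joint's range is limited). The gripper opens to 92 mm and grips with 3 to 60 N. Pads are 19 mm wide; open, the fingers measure 130 mm over their backs; the gripper's body (75 mm by 190 mm) begins 47 mm behind the grasp point.
Start: joints at [-1.296, 0.342, 1.524, -0, 1.275, -0.146], TCP at [0.214, -0.479, 0.405] pointing down, gripper open.
Joint ranges: [-2.53, 2.53], [-0.77, 2.02], [0.04, 2.7], [-1, 4.14], [0.28, 2.66], [-3.11, 3.11]. Speed limits (rad/s): [2.57, 2.57, 3.14, 3.14, 3.14, 3.14].

## Interface

Orientations are given as [roll, pitch, yaw] about the fixed x, y, z axes, in that order (R = Rz(yaw) Ry(pitch) Rx(roll)).
In Python, from cell import telemetry, vision, ticket gives the robot as it stands.
- The arm moves only by the shell command python3 -m crank 'ROWS' [FORCE]. ROWS is JSON, a list of rows, each a list of 5 numbers: the gripper command: -1 is shut, 1 is fully open, values between are in proportion, then the shift along the tool's x, y, z in mm, then the turn about the tool's z in rad. In form: [[fingers, dx, dy, dz, roll], ...]. A call has 1 to 12 rows; each row is the pose to reach, as a shift and turn from the pose commanded when the call began, along the tool's axes at that moment; what a row does not reach only later rows make up. A row lasts 1/12 s, in which the tool goes at most 41.7 mm and 7.16 degrees, less where a joint would pass 70% of its speed; a pose out of reach is approached as far as the arm can. A call with a gripper value outside its range is refused whole. The fingers move at their own pace and stop on an object; FORCE is the grip in N (left out, the last holds). Time passes only in rows, so rows that repeat a pose let the fingers close. It gives the time, the measured TCP pose, the force, the opening and the grip force at its end, in the units of the state.
- telemetry.observe(): the state, without advancing time (a new reading comes with each control period).
- vision.read_camera(name): name is "scene" or "side" or "wrist"; returns (picture, depth): 384x512x3 uint8, red, green, blue; 384x512 float32, m along the optical axis (not along the pixel's ray), 0 where there is no reading.
- vision.get_calibration(name): a dict with "camera_matrix" (3x3 intrinsics, pixels), "rvec" (rotation vector, rad) and "tvec" (3), from world to camera coordinates, as OpenCV has them. Camera axes: x right, y down, z forward; pixel columns grow to the right and rows downward; lengths in m; the calibration is good to about 2 mm. A picture is of the moment at which its call begins: read the wrist's pose just before it. get_calibration takes no time and is no camera call; for the wrist camera it gives the pose at the moment of the call.
- ticket.hand_in(): hands the job in; it is judged then, once.
The state is a dict: "time": time; "qpos": joint angles; "qvel": joint speeds; "joint_efforts": joint torques, N m; "tool_pos": TCP position; "tool_rot": TCP orientation; "contact_force": force on the tool from outside, world axes, zero at the start; "torque": the same for the moment, N m; "opening": finger opening in m; "grip_force": force on a finger pad.
Only numpy, scipy, OpenCV 4.12 (cv2) and the standard library are available. Lean on these libraries where they do the work, as an engineer would, in place of code of your own. Each camera call takes 0.05 s, during which the arm holds its last target. There are 200 camera calls.

## Task

Knock the steel ring gauge out of its nest in the checking stand by pressing the long red key with one finger, while your other finger stands in the slide to trap the gauge as it pops out. Still blocking it with that finger, let it down gently, so that it never runs into the brass stop studs at the foot, until it rests against both studs; then leave it there with the key sprung back up. Do not grip or lift the gauge, and do not disturb the loose things round the stand.

Things in the scene. Friction and masses are not known exactly. Their poses are not given: they have to be found in the camera images.
- bed: Sloping bed of the checking stand (blue housing on a grey base plate, fixed). Origin: centre of the nest, on the level of the slide's surface, 68 mm above the bench. x points up the slope (18 degrees steep), y across it towards the red key, z square to the bed. On the middle line (y = 0) lie the round nest (45 mm wide, 4 mm deep, brass ejector pad in its floor) and, below it, the slide
- slide_mid (a point): Middle of the slick black slide, on its surface, 62 mm down the slope from the nest's centre. The slide runs from bed x = -22 to -102 mm, 47 mm wide (bed y from -23.7 to 23.7 mm), surface at bed z = 0, between steel rails 5 mm wide that stand 4 mm above it. Its lower end is open: beyond it there is only the base plate, 8 mm high
- bed_stop (a point): Point on the slide's surface at which the gauge's middle lies when it rests against both stop studs: 79.8 mm down the slope from the nest's centre. The brass studs, 7 mm thick and 10 mm high, stand at bed x = -95 mm, y = +-20.5 mm; the gap of 34 mm between them lets a finger pass down and out of the slide's end, but not the gauge
- gauge_center (a point): Centre of the steel ring gauge: 44 mm in diameter, 14 mm thick, 0.1 to 0.16 kg. It starts in the nest, its top 10 mm above the slide's level. Lifted out by the ejector it slides off at once, speeding up by 2 to 3 m/s2. Until its centre is 24 mm down the slope from the nest's centre it may drop back in if the key comes up. It must not be faster than 0.2 m/s in the last 18 mm before the studs
- key_top (a point): Centre of the top of the red key, a flat bar 75 mm long along the slope and 30 mm wide beside the slide and parallel to it (bed x from -85 to -10 mm, y from 36 to 66 mm). Its top is 14 mm above the slide's level when up, 5 mm when fully down: a finger as low as the one on the key then blocks the slide without touching it. Above its upper end, from bed x = 1 mm, is a blue cover 10 mm high
- knockout_key (a joint): How far the red key is pressed, square to the bed: 0 up, 0.009 m fully down. Its spring takes 4 N to start and 11 N at the bottom and brings it back up. A rocker raises the ejector pad by 0.72 of its travel, so the gauge comes free when the key is about 6 mm down
- mandrel_0: Bystander: steel mandrel, 23 mm flange, 75 mm high, standing beside the stand; origin under its middle
- mandrel_1: Bystander: steel mandrel, 19 mm flange, 60 mm high, standing beside the stand; origin under its middle
- pin_jar: Bystander: jar with a teal lid, 56 mm wide, 74 mm high; origin under its middle, standing beside the stand
- marker: Bystander: marker pen, 135 mm long, lying beside the stand; origin under its middle
- screwdriver: Bystander: red screwdriver, 173 mm long, lying; origin under its middle
Things that resemble listed ones, but are neither listed nor needed, are in the scene too. Leave any purple or turquoise look-alike of the part that bears gauge_center alone.

How it is judged:
By the outcome, as a careful person would: the job done as asked, in the order asked, and still so for the second after the job is handed in, with the robot touching nothing.
It also fails if it takes over 48 s, if anything falls off the work surface, if the arm or the gripper's body presses on something with over 40 N, if the wrist force passes 120 N, or if a joint passes its speed limit or range.

## Working session

There is one attempt and no reset: what is moved stays moved. The work goes in short steps, Python scripts to look and compute and a shell command to move; the robot and the scene stay as the last step left them, time stands still between calls to the robot, and variables do not carry over. Pictures are saved under pics/ and viewed, at most 12 in all, crops included, and the job is handed in when it is done.

```bash
ls; mkdir -p pics; python3 - <<'E'
from cell import telemetry, vision
import cv2,numpy as np
print(telemetry.observe())
for n in ["scene","side"]:
    p,d=vision.read_camera(n); np.savez(f"pics/{n}0.npz",p=p,d=d)
    cv2.imwrite(f"pics/{n}0.png",p[:,:,::-1]); print(vision.get_calibration(n))
a=cv2.imread("pics/scene0.png");b=cv2.imread("pics/side0.png")
E
```

```text
pics
{'time': 0.0, 'qpos': array([-1.29598023e+00,  3.42697093e-01,  1.52502493e+00, -3.59106544e-05,
        1.27535366e+00, -1.45963142e-01]), 'qvel': array([0.00032893, 0.00115936, 0.00011842, 0.0009654 , 0.00121193,
       0.00070528]), 'joint_efforts': array([-8.98179969e-04, -4.31244171e+01, -2.44213843e+01,  7.16858706e-02,
        5.60895901e-02, -1.16764741e-04]), 'tool_pos': array([ 0.21444376, -0.47905671,  0.40405529]), 'tool_rot': array([-3.14012040e+00, -1.81725574e-04,  4.20789590e-01]), 'contact_force': array([0.50509439, 0.54012236, 0.07075302]), 'torque': array([-0.03964837,  0.06341098, -0.02015623]), 'grip_force': 0.0, 'opening': 0.09203200879302026}
{'camera_matrix': array([[479.14209955,   0.        , 251.67875923],
       [  0.        , 479.14209955, 193.04444315],
       [  0.        ,   0.        ,   1.        ]]), 'rvec': array([ 1.80384691, -1.84993333,  0.68458976]), 'tvec': array([0.06250664, 0.50383215, 0.95369457])}
{'camera_matrix': array([[406.92938929,   0.        , 252.08312005],
       [  0.        , 406.92938929, 185.56117386],
       [  0.        ,   0.        ,   1.        ]]), 'rvec': array([ 2.28851257,  0.04524958, -0.04367593]), 'tvec': array([-0.57404023,  0.0595763 ,  1.10495933])}
```

View pics/scene0.png

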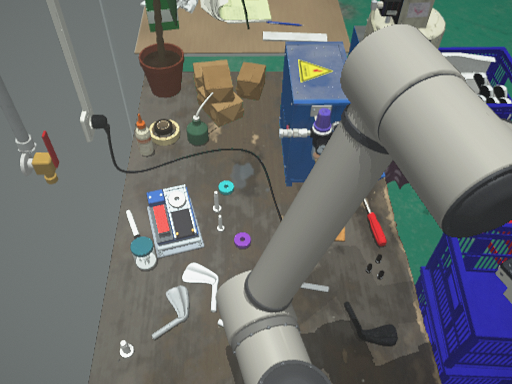

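View pics/side0.png

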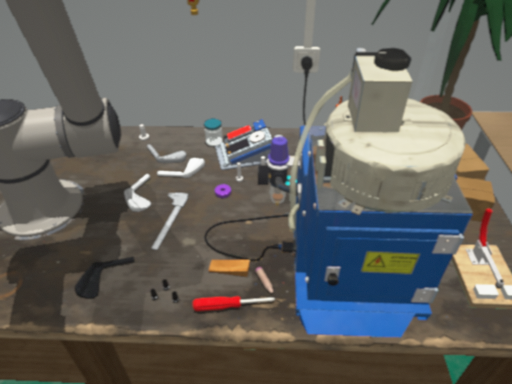

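The stand is at about (175,218) in the scene picture, with its nest end away from the robot and the key on the left. The jar is at (143,250) and the mandrels at (217,205). Next I'll enlarge the crop and get its world coordinates.

```bash
cat > h.py <<'E'
import numpy as np,cv2
from cell import vision,telemetry
from scipy.spatial.transform import Rotation as R
def cloud(d,c):
    K=c["camera_matrix"];v,u=np.mgrid[:d.shape[0],:d.shape[1]]
    P=np.stack([(u-K[0,2])/K[0,0]*d,(v-K[1,2])/K[1,1]*d,d],-1)
    M=cv2.Rodrigues(c["rvec"])[0]
    return (P-c["tvec"].ravel())@M
E
python3 - <<'E'
from h import *
z=np.load("pics/scene0.npz");p,d=z['p'],z['d'];c=vision.get_calibration("scene")
W=cloud(d,c);np.save("pics/W.npy",W)
cv2.imwrite("pics/crop0.png",cv2.resize(p[170:280,115:235,::-1],None,fx=6,fy=5.4,interpolation=cv2.INTER_CUBIC)[:600])
hsv=cv2.cvtColor(p,cv2.COLOR_RGB2HSV).astype(int)
red=((hsv[...,0]<8)|(hsv[...,0]>172))&(hsv[...,1]>150)&(hsv[...,2]>120)
m=np.zeros_like(red);m[180:260,140:210]=1;m&=red&(d>0)
P=W[m];print(len(P),P.mean(0))
r=cv2.minAreaRect((P[:,:2]*1000).astype(np.float32));print(r,cv2.boxPoints(r))
A=np.c_[P[:,:2],np.ones(len(P))];print(np.linalg.lstsq(A,P[:,2],rcond=None)[0])
for (u,v) in [(178,198),(145,247),(217,208),(220,228),(132,222),(200,243),(226,187),(242,240)]:print(u,v,W[v,u])
E
```

```text
183 [0.52369602 0.28019757 0.06765653]
((528.0293579101562, 282.8711242675781), (82.87444305419922, 26.01776885986328), 15.22128963470459) [[484.63034 284.5444 ]
 [491.46127 259.43936]
 [571.42834 281.19785]
 [564.5974  306.3029 ]]
[ 0.28511535  0.07993249 -0.10405414]
178 198 [0.58435432 0.24050729 0.07077798]
145 247 [0.43097189 0.30989758 0.07192584]
217 208 [0.59145462 0.13999759 0.01636655]
220 228 [0.5256276  0.13108467 0.01395296]
132 222 [0.5461612  0.36534209 0.01925663]
200 243 [0.48158764 0.18274993 0.00991472]
226 187 [0.67959227 0.11605479 0.00148095]
242 240 [0.4946881  0.07309342 0.00116003]
```

View pics/crop0.png

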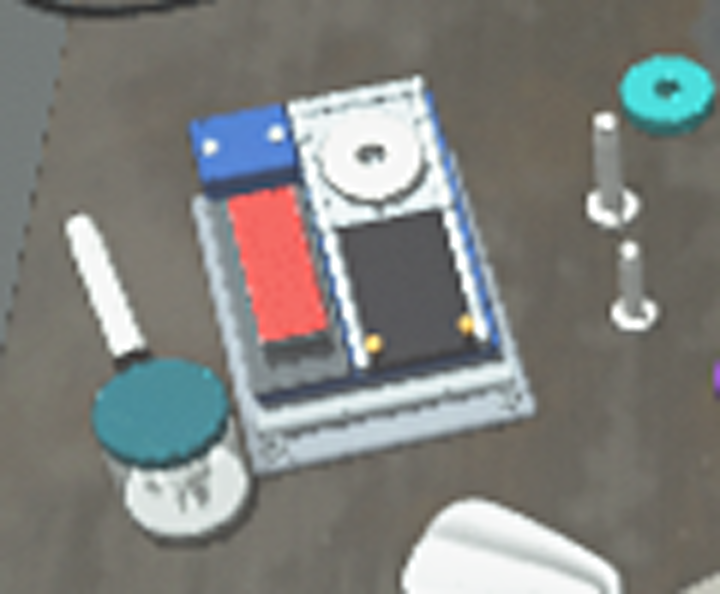

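The crop shows the gauge's hole at scene pixel (177,198), the key centre near (161,219) and the brass studs near (177,233) and (193,230). The bed's yaw is about 15°. I'll hover over the slide and look through the wrist camera.

```bash
python3 -m crank '[[1,29,-27,0,0],[1,58,-54,0,0],[1,87,-81,0,0],[1,116,-108,0,0],[1,145,-135,0,0],[1,174,-162,0,0],[1,203,-189,0,0],[1,232,-216,0,0],[1,261,-243,0,0],[1,290,-270,0,0],[1,319,-297,0,0],[1,348,-324,0,0]]'; python3 -m crank '[[-0.26,29,-27,0,0.08],[-0.26,58,-54,0,0.16],[-0.26,87,-81,0,0.16],[-0.26,116,-108,0,0.16],[-0.26,145,-135,0,0.16],[-0.26,174,-162,0,0.16],[-0.26,195,-192,0,0.16],[-0.26,208,-207,0,0.16],[-0.26,215,-214,0,0.16],[-0.26,220,-217,0,0.16],[-0.26,220,-217,0,0.16]]'
python3 - <<'E'
from h import *
o=telemetry.observe();c=vision.get_calibration("wrist");p,d=vision.read_camera("wrist")
np.savez("pics/w1.npz",p=p,d=d,K=c["camera_matrix"],r=c["rvec"],t=c["tvec"])
cv2.imwrite("pics/w1.png",p[:,:,::-1]);print(o["tool_pos"],o["tool_rot"],o["contact_force"],o["opening"],c)
E
```

```text
time: 1.1
tool_pos: [0.3999, -0.0393, 0.4047]
tool_rot: [3.141, 0.0, 0.421]
contact_force: [1.1, -1.0, 0.1]
opening: 0.0922
grip_force: 0.0
time: 2.02
tool_pos: [0.5122, 0.2467, 0.4042]
tool_rot: [3.141, 0.001, 0.261]
contact_force: [-0.5, -0.1, 0.7]
opening: 0.0344
grip_force: 0.0
[0.51224266 0.24666164 0.40424397] [3.14117732e+00 6.28910958e-04 2.61277293e-01] [-0.45156743 -0.11601573  0.68702589] 0.034423027410302405 {'camera_matrix': array([[319.36992984,   0.        , 255.78321043],
       [  0.        , 319.36992984, 197.31989528],
       [  0.        ,   0.        ,   1.        ]]), 'rvec': array([-2.29151755,  1.75968691,  0.26620265]), 'tvec': array([0.10513845, 0.49554931, 0.55691488])}
```

View pics/w1.png

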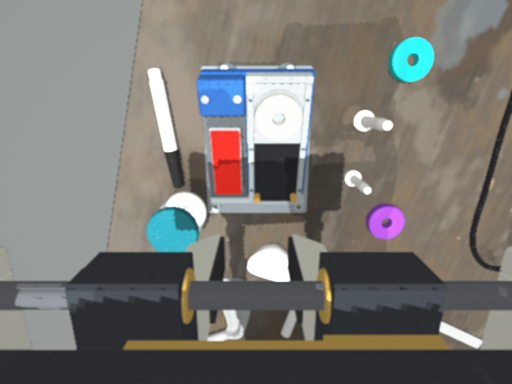

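The wrist view shows the gauge hole at (278,118), the key centre at (226,162), the black slide at (276,172) and the studs at (257,198) and (294,198). Now I'll fit the bed pose.

```bash
python3 - <<'E'
from h import *
from scipy.optimize import least_squares
z=np.load("pics/w1.npz");p=z['p'];d=z['d'];K,r,t=z['K'],z['r'],z['t']
hsv=cv2.cvtColor(p,cv2.COLOR_RGB2HSV).astype(int);H,S,V=hsv[...,0],hsv[...,1],hsv[...,2]
def box(m,nm):
    n,l,s,ce=cv2.connectedComponentsWithStats(m.astype(np.uint8));i=1+np.argmax(s[1:,4])
    pts=np.argwhere(l==i)[:,::-1].astype(np.float32);rr=cv2.minAreaRect(pts)
    print(nm,s[i],ce[i],rr);return pts,ce[i],rr
win=np.zeros(H.shape,bool);win[60:215,195:320]=1
kp,kc,_=box(win&((H<8)|(H>172))&(S>190)&(V>150),"key")
sp,sc,_=box(win&(V<45)&(np.mgrid[:384,:512][1]>250),"slide")
g=cv2.HoughCircles(cv2.GaussianBlur(cv2.cvtColor(p,cv2.COLOR_RGB2GRAY),(3,3),0)[60:160,230:320],cv2.HOUGH_GRADIENT,1,30,param1=80,param2=12,minRadius=20,maxRadius=32)
print("circ",g)
yel=win&(H>12)&(H<28)&(S>120)&(V>100)
n,l,s,ce=cv2.connectedComponentsWithStats(yel.astype(np.uint8));print("brass",s[1:],ce[1:])
W=cloud(d,dict(camera_matrix=K,rvec=r,tvec=t));np.save("pics/W1.npy",W)
print("pts",W[118,263],W[118,293],W[162,226],W[172,276],W[150,276],W[190,276])
P=W[sp[:,1].astype(int),sp[:,0].astype(int)];A=np.c_[P[:,:2],np.ones(len(P))]
print("slide plane",np.linalg.lstsq(A,P[:,2],rcond=None)[0],P.mean(0))
P=W[kp[:,1].astype(int),kp[:,0].astype(int)];print("key",P.mean(0))
big=cv2.resize(p[60:220,190:325,::-1],None,fx=4.4,fy=3.7,interpolation=cv2.INTER_CUBIC);cv2.imwrite("pics/w1c.png",cv2.resize(p[60:210,195:320,::-1],None,fx=4,fy=4,interpolation=cv2.INTER_CUBIC))
E
```

```text
key [ 212  132   28   62 1540] [226.29545455 161.82337662] ((225.79562377929688, 162.45950317382812), (61.75110626220703, 26.112253189086914), 88.21009063720703)
slide [ 256  157   42   43 1303] [276.69685342 179.20721412] ((276.5, 178.0), (42.0, 41.0), 90.0)
circ [[[49.5 59.5 24.6]]]
brass [[255 193   6   9  43]
 [290 193   6   9  45]] [[257.02325581 197.13953488]
 [292.42222222 196.97777778]]
pts [0.57428845 0.25553294 0.07762696] [0.5815335  0.22856432 0.07822492] [0.52269062 0.27967571 0.06705309] [0.52177247 0.22584876 0.04720306] [0.54585834 0.23337886 0.05654776] [0.50067208 0.21935841 0.04066981]
slide plane [ 0.95099448  0.58289275 -0.57169998] [0.51402928 0.22283291 0.04702672]
key [0.52286724 0.2791771  0.06927297]
```

View pics/w1c.png

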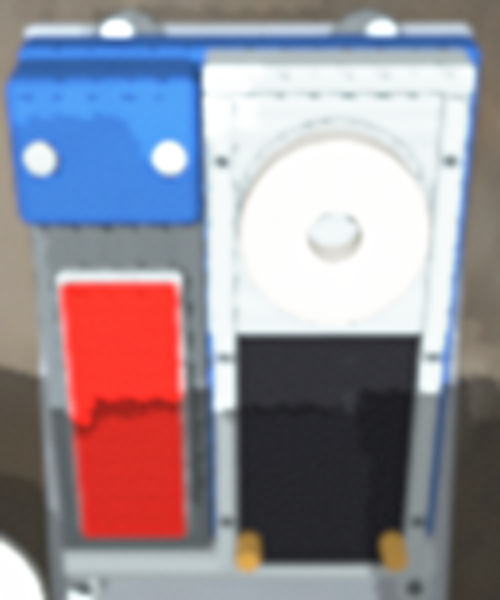

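The crop shows the key's top corners at crop pixels (57,272), (182,272), (187,537) and (83,537). The gauge is centred at (335,231), the slide's ends are at rows 335 and 562, and the stud tops are near (247,537) and (390,537). I'll fit from these.

```bash
python3 - <<'E'
from h import *
from scipy.optimize import least_squares
z=np.load("pics/w1.npz");K,r,t=z['K'],z['r'],z['t']
B=np.array([(-10,66,14),(-10,36,14),(-85,36,14),(-85,66,14),(0,0,10),(-22,0,0),(-102,0,0),(-95,20.5,10),(-95,-20.5,10)])/1e3
C=np.array([(57,272),(182,272),(187,537),(83,537),(335.5,231),(329,335),(324,562),(247,538),(390,538)])/4+[195,60]-.375
def w(q): return R.from_euler("ZY",[q[3],-np.radians(18)]).apply(B)+q[:3]
def f(q,zf=None):
    return (cv2.projectPoints(w(q),r,t,K,None)[0][:,0]-C).ravel()
s=least_squares(f,[.585,.24,.068,.26],x_scale=[.01,.01,.01,.01],loss="soft_l1");print("free",s.x,"\n",f(s.x).reshape(-1,2).round(1).tolist())
s=least_squares(lambda q:f([q[0],q[1],.068,q[2]]),[.585,.24,.26],loss="soft_l1");x,y,a=s.x;print("z68",s.x)
print(f([x,y,.068,a]).reshape(-1,2).round(1).tolist())
o=telemetry.observe();T=o["tool_pos"];ya=o["tool_rot"][2]
b=np.array([np.cos(a),np.sin(a)]);n=np.array([-b[1],b[0]]);v=T[:2]-[x,y]
print("grip centre in bed horiz X,Y:",v@b*1e3,v@n*1e3,"yaw err",ya-a,"tip z",T[2]-.178)
E
```

```text
free [0.58160984 0.24233178 0.06282025 0.2587106 ] 
 [[0.2, 0.9], [0.3, 0.9], [0.8, -0.7], [-0.7, -0.8], [-0.2, -0.3], [-0.1, -9.1], [-1.7, -1.7], [-0.1, 4.4], [0.8, 4.5]]
z68 [0.58239417 0.24241352 0.2570606 ]
[[-0.5, 0.4], [0.2, 0.5], [0.6, -0.1], [-1.3, -0.2], [0.3, -0.9], [0.4, -9.4], [-1.4, -0.9], [-0.1, 5.1], [1.3, 5.2]]
grip centre in bed horiz X,Y: -67.1295276843672 21.263057287901155 yaw err 0.003364123439785982 tip z 0.22639414554069004
```

```bash
python3 -m crank '[[-0.26,5,-1,10,0.003],[-0.26,13,-3,35,0.003],[-0.26,20,-4,65,0.003],[-0.26,26,-5,95,0.003],[-0.26,26,-5,120,0.003],[-0.26,26,-5,135,0.003],[-0.26,26,-5,142,0.003],[-0.26,26,-5,145,0.003],[-0.26,26,-5,145,0.003]]'
python3 - <<'E'
from h import *
o=telemetry.observe();c=vision.get_calibration("wrist");p,d=vision.read_camera("wrist")
np.savez("pics/w2.npz",p=p,d=d)
cv2.imwrite("pics/w2.png",p[:,:,::-1])
T=o["tool_pos"];a=.257;v=T[:2]-[.5824,.2424];print(T,v@[np.cos(a),np.sin(a)],v@[-np.sin(a),np.cos(a)],T[2]-.178,o["contact_force"])
p,d=vision.read_camera("scene");cv2.imwrite("pics/s2.png",cv2.resize(p[150:270,110:240,::-1],None,fx=5,fy=5,interpolation=cv2.INTER_CUBIC))
E
```

```text
time: 2.82
tool_pos: [0.536, 0.2575, 0.2596]
tool_rot: [3.141, 0.0, 0.257]
contact_force: [-0.3, -0.4, 1.0]
opening: 0.0339
grip_force: 0.0
[0.53600638 0.25745951 0.25961356] -0.04104207650667156 0.026357252351697266 0.08161356456052432 [-0.27740854 -0.39386891  0.96226403]
```

View pics/w2.png

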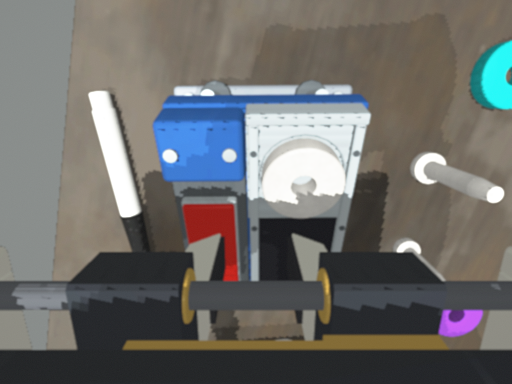

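View pics/s2.png

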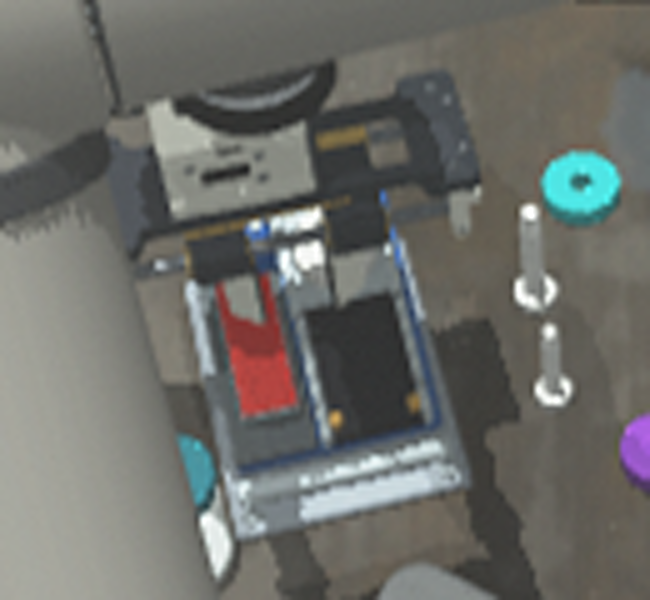

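In the wrist view the fingertips are at (205,238) over the key and (308,238) over the slide, just below the gauge. The alignment is good, so I'll lower until I feel the key.

```bash
python3 -m crank '[[-0.26,0,0,4,0],[-0.26,0,0,7,0],[-0.26,0,0,8,0],[-0.26,0,0,8,0]]'; python3 -m crank '[[-0.26,0,0,2,0],[-0.26,0,0,3,0],[-0.26,0,0,3,0]]'
```

```text
time: 3.25
tool_pos: [0.5356, 0.2582, 0.2516]
tool_rot: [3.141, 0.0, 0.258]
contact_force: [-0.2, 0.5, -0.3]
opening: 0.034
grip_force: 0.0
time: 3.5
tool_pos: [0.536, 0.2583, 0.2493]
tool_rot: [-3.142, -0.002, 0.258]
contact_force: [-0.3, -0.3, 5.6]
opening: 0.0342
grip_force: 2.8
```

```bash
python3 -m crank '[[-0.26,0,0,2,0],[-0.26,0,0,4,0],[-0.26,0,0,6,0],[-0.26,0,0,7,0],[-0.26,0,0,7,0]]'
python3 - <<'E'
from h import *
p,d=vision.read_camera("wrist")
cv2.imwrite("pics/w3.png",p[90:310,120:400,::-1].repeat(2,0).repeat(2,1))
E
```

```text
time: 3.92
tool_pos: [0.5368, 0.2585, 0.2437]
tool_rot: [-3.141, -0.006, 0.258]
contact_force: [0.8, -0.2, 10.1]
opening: 0.034
grip_force: 5.0
```

View pics/w3.png

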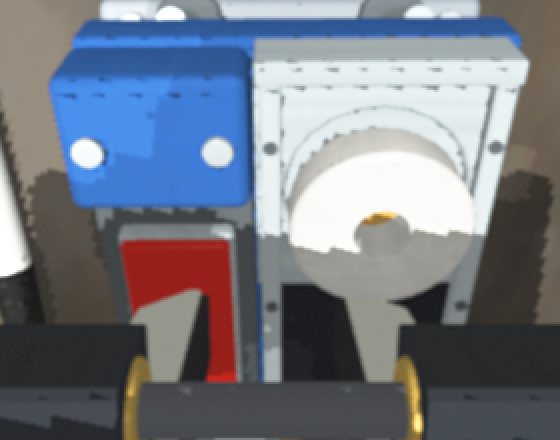

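The picture shows the gauge popped out, resting against the slide finger at crop pixel (370,300), with the key held down. I'll let it down slowly now.

```bash
python3 -m crank '[[-0.26,-1,0,0.8,0],[-0.26,-3,0,1.6,0],[-0.26,-6,0,2.6,0],[-0.26,-9,0,3.6,0],[-0.26,-12,0,4.6,0],[-0.26,-15,0,5.6,0],[-0.26,-18,0,6.5,0],[-0.26,-21,0,7.5,0],[-0.26,-24,0,8.5,0],[-0.26,-27,0,9.5,0],[-0.26,-29,0,10.1,0],[-0.26,-30,0,10.4,0]]'
python3 - <<'E'
from h import *
p,d=vision.read_camera("wrist")
cv2.imwrite("pics/w4.png",p[90:310,120:400,::-1].repeat(2,0).repeat(2,1))
E
```

```text
time: 4.97
tool_pos: [0.5086, 0.2511, 0.234]
tool_rot: [-3.141, -0.01, 0.257]
contact_force: [4.3, 1.6, 11.1]
opening: 0.0341
grip_force: 4.7
```

View pics/w4.png

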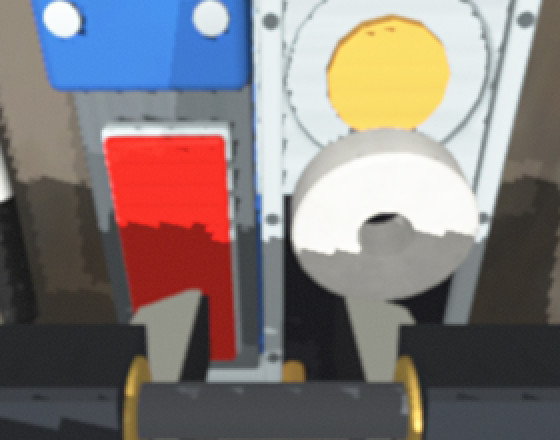

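The gauge is following on the finger, centred at crop pixel (385,215) and clear of the nest. The key is still down. I'll continue slowly past the key's end to the studs.

```bash
python3 -m crank '[[-0.26,-1,0,0.3,0],[-0.26,-3,0,0.9,0],[-0.26,-5,0,1.5,0],[-0.26,-7,0,2.1,0],[-0.26,-9,0,2.7,0],[-0.26,-11,0,3.3,0],[-0.26,-13,0,3.9,0],[-0.26,-15,0,4.5,0],[-0.26,-17,0,5.1,0],[-0.26,-19,0,5.7,0],[-0.26,-20,0,6,0],[-0.26,-21,0,6.2,0]]'; python3 -m crank '[[-0.26,-1,0,0.2,0],[-0.26,-2,0,0.5,0],[-0.26,-3,0,0.8,0],[-0.26,-4,0,1.1,0],[-0.26,-6,0,1.7,0],[-0.26,-8,0,2.4,0],[-0.26,-10,0,3,0],[-0.26,-12,0,3.7,0],[-0.26,-14,0,4.3,0],[-0.26,-15,0,4.7,0],[-0.26,-16,0,5,0],[-0.26,-17,0,5.3,0]]'
python3 - <<'E'
from h import *
p,d=vision.read_camera("wrist")
cv2.imwrite("pics/w5.png",p[90:310,120:400,::-1].repeat(2,0).repeat(2,1))
E
```

```text
time: 6.02
tool_pos: [0.4884, 0.2458, 0.2275]
tool_rot: [-3.141, -0.009, 0.257]
contact_force: [4.9, 1.4, 9.8]
opening: 0.0338
grip_force: 4.3
time: 7.02
tool_pos: [0.47, 0.2408, 0.2197]
tool_rot: [3.141, 0.0, 0.258]
contact_force: [-0.2, 0.5, 0.4]
opening: 0.0342
grip_force: 0.0
```

View pics/w5.png

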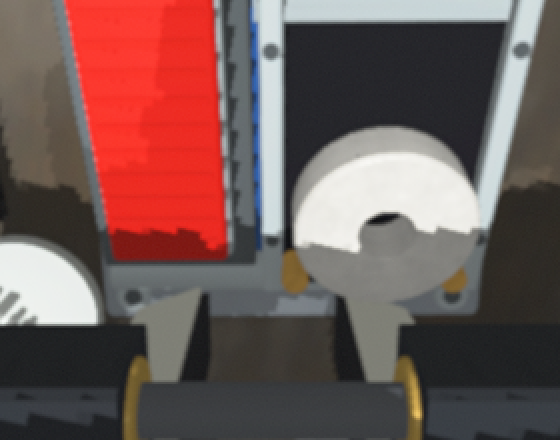

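The key is back up and the gauge is just short of the studs, at crop pixels (295,270) and (455,280), still held on the finger. I'll ease off a few more millimetres.

```bash
python3 -m crank '[[-0.26,-0.5,0,0.1,0],[-0.26,-1,0,0.3,0],[-0.26,-1.5,0,0.4,0],[-0.26,-2,0,0.6,0],[-0.26,-3,0,0.9,0],[-0.26,-4,0,1.2,0],[-0.26,-5,0,1.5,0],[-0.26,-6,0,1.8,0],[-0.26,-7,0,2,0],[-0.26,-8,0,2,0],[-0.26,-9,0,2,0],[-0.26,-9,0,2,0]]'
python3 - <<'E'
from h import *
p,d=vision.read_camera("wrist")
cv2.imwrite("pics/w6.png",p[90:310,120:400,::-1].repeat(2,0).repeat(2,1))
E
```

```text
time: 8.07
tool_pos: [0.4611, 0.2385, 0.2178]
tool_rot: [3.141, 0.0, 0.258]
contact_force: [0.4, 0.6, 0.4]
opening: 0.0344
grip_force: 0.0
```

View pics/w6.png

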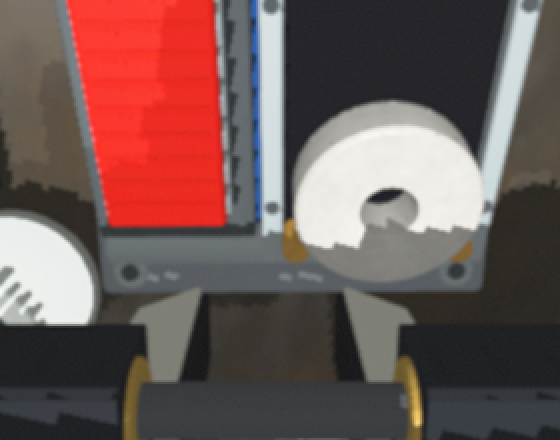

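The gauge is now clear of the finger and sits between the studs at crop pixels (295,240) and (462,250). I'll lift away straight up and check where it lies.

```bash
python3 -m crank '[[-0.26,-1,0,-5,0],[-0.26,-2,0,-15,0],[-0.26,-2,0,-35,0],[-0.26,-2,0,-65,0],[-0.26,-2,0,-95,0],[-0.26,-2,0,-125,0],[-0.26,-2,0,-150,0],[-0.26,-2,0,-170,0],[-0.26,-2,0,-180,0],[-0.26,-2,0,-184,0],[-0.26,-2,0,-184,0],[-0.26,-2,0,-184,0]]'
python3 - <<'E'
from h import *
c=vision.get_calibration("wrist");p,d=vision.read_camera("wrist")
W=cloud(d,c);a=.2575
L=R.from_euler("ZY",[a,-np.radians(18)]).inv().apply((W-[.5824,.2424,.068]).reshape(-1,3)).reshape(W.shape)*1e3
m=(L[...,2]>11)&(L[...,2]<18)&(abs(L[...,1])<30)&(L[...,0]<-40)&(L[...,0]>-115)
P=L[m];print(m.sum(),P.min(0),P.max(0),cv2.minEnclosingCircle(P[:,:2].astype(np.float32)))
k=(abs(L[...,1]-51)<10)&(abs(L[...,0]+47)<30);print("key z",np.median(L[k][:,2]))
cv2.imwrite("pics/w7.png",cv2.resize(p[20:250,120:380,::-1],None,fx=2.5,fy=2.5,interpolation=cv2.INTER_CUBIC))
E
```

```text
time: 9.12
tool_pos: [0.4591, 0.2379, 0.4008]
tool_rot: [3.141, 0.002, 0.258]
contact_force: [-1.4, -0.4, 0.2]
opening: 0.034
grip_force: 0.0
1299 [-103.01015836  -22.27323067   11.01159519] [-58.61972662  21.98869986  16.45863719] ((-83.88677978515625, -0.13201184570789337), 25.286540985107422)
key z 213.7098548866896
```

View pics/w7.png

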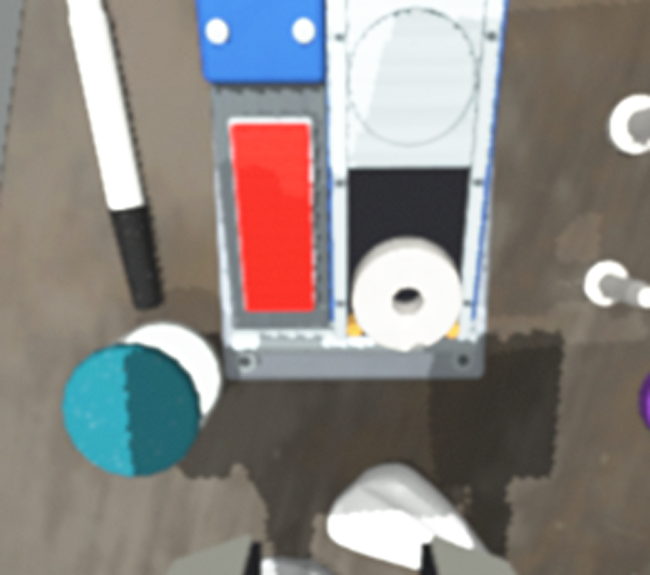

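The gauge rests against both studs, with its centre at about bed x = -80.8 mm, y = 0 from the depth extents. The key is up, the loose things look undisturbed and the robot is clear, so I'm handing in.

```bash
python3 -c "
from cell import ticket
print(ticket.hand_in())"
```

```text
the job is handed in; nothing more can be done
None
```

The job is handed in at about 9 s on the robot's clock: the gauge was knocked out, trapped and let down slowly on the finger; it now rests against both studs with the key up, and nothing round the stand looked moved in the last picture.

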